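Make up two watch repair kits

ROBOT

A 7-joint arm with a two-finger parallel gripper is mounted at the origin on a cart in front of the work surface, level with it; the furniture and walls round the work are solid. World frame = base frame: x ahead of the robot, y to its left, z up, the work surface at z = 0. Lengths are in m, angles in rad, forces in N, time in s.
With the tool pointing down it reaches from about 0.4 to 0.875 m from the base axis. Payload 19.3 kg.
Tool frame: the origin (TCP) lies on the centre line of the jaws, within the pads' length; the fingertips stand 14 mm ahead of it and the grasp point (between the pads) lies 5 mm behind it; x points along the fingers, y is the direction in which the jaws open and shut, and the axes are right-handed (so a half turn about x gives the same grasp; the last joint's range is limited). The gripper opens to 85 mm and grips with 20 to 120 N. Pads are 22 mm wide; open, the fingers measure 114 mm over their backs; the gripper's body (76 mm by 85 mm) begins 54 mm behind the grasp point. The pads swing forward as they close: fully open they stand 13 mm farther back than shut.
Start: joints at [-1.361, 0.521, -0.036, 1.599, 0.021, 1.021, -0.113], TCP at [0.173, 0.601, 0.245] pointing down, gripper open.
Joint ranges: [-2.91, 2.91], [-0.3, 2.13], [-1.5, 1.42], [0.17, 2.43], [-1.26, 4.41], [0.16, 1.93], [-2.52, 2.52]. Speed limits (rad/s): [1.89, 1.89, 2.39, 2.39, 3.01, 3.01, 3.01].

INTERFACE

Orientations are given as [roll, pitch, yaw] about the fixed x, y, z axes, in that order (R = Rz(yaw) Ry(pitch) Rx(roll)).
In Python, from workcell import monitor, optics, bot gives the robot as it stands.
- The arm moves only by the tool arm_command, never from a script. Its arguments are lists of equal length, an entry for each row: "delta_pos": the shift along the tool's x, y, z as a fraction of full scale, a list of three; "rotation": the turn, a rotation vector about the tool's x, y, z as a fraction of full scale, a list of three. In form: {"delta_pos": [[dx, dy, dz], ...], "rotation": [[wx, wy, wz], ...]}. A call has 1 to 10 rows; each row shifts and turns the pose as measured when the row begins, along the tool's axes as they then stand; what a row does not reach is not made up. Full scale, the value 1, is 30 mm for a shift and 6 degrees for a turn. A row lasts 1/10 s, in which the tool goes at most 50 mm and 8.59 degrees, less where a joint would pass 70% of its speed; a pose out of reach is approached as far as the arm can. A call with a number of a shift or a turn outside -1 to 1 is refused whole. A call with a gripper value outside its range is refused whole. "gripper" is the closure, from -1 (fully open) to 1 (shut), so that 0 is half open, set as the call begins (left out, the last holds). The fingers move at their own pace and stop on an object; "grip_force" is the grip in N (left out, the last holds). Time passes only in rows, so rows that do not move let the fingers close. It gives the time, the measured TCP pose, the force and the opening at its end, in the units of the state.
- monitor.observe(): the state, without advancing time (a new reading comes with each control period).
- optics.grab_frame(name): name is "scene" or "top"; returns the picture (420x560x3 uint8, red, green, blue); there is no depth.
- optics.camera_params(name): a dict with "fx", "fy", "cx", "cy" (pixels), "dist_coeffs" ([k1, k2, p1, p2, k3] as OpenCV has them; the pictures are not rectified), "origin" and "rotation" of the camera in the world. Camera axes: x right, y down, z forward; pixel columns grow to the right and rows downward; lengths in m; the calibration is good to about 2 mm. A picture is of the moment at which its call begins. camera_params takes no time and is no camera call.
- bot.job_done(): hands the job in, once; it reports no verdict.
The state is a dict: "clock": time; "qpos": joint angles; "qd": joint speeds; "joint_efforts": joint torques, N m; "position": TCP position; "tool_rot": TCP orientation; "force": force on the tool from outside, world axes, zero at the start; "moment": the same for the moment, N m; "grip_width": finger opening in m.
Only numpy, scipy, OpenCV 4.12 (cv2) and the standard library are available. Lean on these libraries where they do the work, as an engineer would, in place of code of your own. Each camera call takes 0.05 s, during which the arm holds its last target. There are 200 camera calls.

TASK

Make up the two repair kits from the stock lying on the wooden board in front of the trays, one thing to a compartment: in the tray with two compartments put the gold watch head in the large compartment and the brass movement in the small one; in the tray with three compartments put the round black-dialled watch case in the large compartment, the steel movement block in the middle one and the amber bottle in the small one at the end. Stand each thing flat on its compartment's floor, the same way up as it was, and leave the glass jar and the clear box where they are.

Things in the scene. Friction and masses are not known exactly. Their poses are not given: they have to be found in the camera images.
- two_tray: low fixed aluminium tray, TWO compartments, 94 (own x) x 129 (own y) mm; walls and dividers 3 thick, 10 high, floor 3 thick. Origin under its centre on the 22 mm high wooden work board, z up; yaw 0 (varies 0.2 rad): y to the robot's left. Compartments reach own x -44 to 44. In own y: small -61.5 to -11.5 (centre -36.5), large -8.5 to 61.5 (centre 26.5).
- three_tray: low fixed aluminium tray, THREE compartments, 94 (own x) x 182 (own y) mm; walls and dividers 3 thick, 10 high, floor 3 thick. Origin under its centre on the 22 mm high wooden work board, z up; yaw 0 (varies 0.2 rad): y to the robot's left. Compartments reach own x -44 to 44. In own y: large -88 to -18 (centre -53), middle -15 to 35 (centre 10), small end one 38 to 88 (centre 63).
- gold_case: small gold watch head with pale dial and lugs, lying face up, 34 (own x, over the lugs) x 25 (own y) x 10 mm; its solid part is a disc 24 mm across and 7 mm high. Origin at the centre of its underside, z up.
- brass_movement: rectangular brass clock movement, two plates on pillars, 32 (own x) x 28 (own y) mm, upper plate's top 10 mm up, 14 mm high in all. Origin at the centre of its underside, z up.
- chrono_case: round steel-grey watch case with black dial, lying face up, 36 mm across, 10 mm high (rim solid to 8 mm). Origin at the centre of its underside, z up.
- movement_holder: small pale steel block with two small dark knobs on one side, 28 (own x) x 23 (own y) mm, solid to 17 mm, 19 mm high. Origin at the centre of its underside, z up.
- oil_bottle: small amber glass bottle with white cap, standing, 31 mm across, barrel to 46 mm, 60 mm high in all. Origin at the centre of its underside, z up.
- screw_jar: low round glass jar with grey metal lid, 49 mm across, 32 mm high, loose, on the bench right of the board; leave it alone. Origin at the centre of its underside.
- clear_box: small clear plastic parts box with closed lid, 39 x 48 x 29 mm, loose, on the bench behind the board; leave it alone. Origin at the centre of its underside.
There are look-alikes about, which are no part of the job. What is shaped like the gold_case but blue or red is not meant.

How it is judged:
At the end, for the whole second after the job is handed in: All five lie in the compartments the goal names: centre between the compartment walls, underside within 3 mm of its floor, upright within 0.12 rad, at rest; jar and clear box within 20 mm of where they stood (x of gold_case in the frame of two_tray between -0.044 and 0.044 m and y of gold_case in the frame of two_tray between -0.0085 and 0.0615 m and z of gold_case in the frame of two_tray between 0 and 0.006 m and angle between each of gold_case, brass_movement, chrono_case, movement_holder, oil_bottle's own z axis and vertical below 0.12 rad and linear speed of each of gold_case, brass_movement, chrono_case, movement_holder, oil_bottle below 0.02 m/s and x of brass_movement in the frame of two_tray between -0.044 and 0.044 m and y of brass_movement in the frame of two_tray between -0.0615 and -0.0115 m and z of brass_movement in the frame of two_tray between 0 and 0.006 m and x of chrono_case in the frame of three_tray between -0.044 and 0.044 m and y of chrono_case in the frame of three_tray between -0.088 and -0.018 m and z of chrono_case in the frame of three_tray between 0 and 0.006 m and x of movement_holder in the frame of three_tray between -0.044 and 0.044 m and y of movement_holder in the frame of three_tray between -0.015 and 0.035 m and z of movement_holder in the frame of three_tray between 0 and 0.006 m and x of oil_bottle in the frame of three_tray between -0.044 and 0.044 m and y of oil_bottle in the frame of three_tray between 0.038 and 0.088 m and z of oil_bottle in the frame of three_tray between 0 and 0.006 m and distance of each of screw_jar, clear_box from where it was at the start of the episode below 0.02 m); the robot touches nothing.
It fails at once if the glass jar or the clear box is moved by more than 20 mm or tipped (distance of any of screw_jar, clear_box from where it was at the start of the episode above 0.02 m or angle between any of screw_jar, clear_box's own z axis and vertical above 0.4 rad).
It also fails if it takes over 101 s, if anything falls off the work surface, if the arm or the gripper's body presses on something with over 40 N, if the wrist force passes 120 N, or if a joint passes its speed limit or range.

## Working session

There is one attempt and no reset: what is moved stays moved. The work goes in short steps, Python scripts to look and compute and a tool call to move; the robot and the scene stay as the last step left them, time stands still between calls to the robot, and variables do not carry over. Pictures are saved under pics/ and viewed, about 12 in all and at most 16, crops included, and the job is handed in when it is done.

Besides the shell and the picture viewer there is one more tool, called as a command line: name --argument value ..., lists and objects as JSON in quotes. arm_command: Moves the arm, as the interface text tells. Its arguments: {"type":"object","properties":{"delta_pos":{"type":"array","items":{"type":"array","items":{"type":"number"}}},"rotation":{"type":"array","items":{"type":"array","items":{"type":"number"}}},"gripper":{"type":"number"},"grip_force":{"type":"number"}},"required":["delta_pos","rotation"]}

```bash
mkdir -p pics; cat > h.py <<'E'
import numpy as np, cv2
from workcell import monitor, optics, bot
from scipy.spatial.transform import Rotation as R
def snap(n,f):
    im=optics.grab_frame(n)[:,:,::-1].copy(); cv2.imwrite(f,im); return im
def ray(n,px,z):
    p=optics.camera_params(n)
    K=np.array([[p['fx'],0,p['cx']],[0,p['fy'],p['cy']],[0,0,1]])
    u=cv2.undistortPoints(np.array(px,float).reshape(-1,1,2),K,np.array(p['dist_coeffs'],float))[:,0]
    o=np.array(p['origin']);M=np.array(p['rotation'])
    if M.shape!=(3,3): M=R.from_euler('xyz',M).as_matrix()
    d=np.c_[u,np.ones(len(u))]@M.T
    return o+d*((z-o[2])/d[:,2])[:,None]
E
python3 - <<'E'
from h import *
print(monitor.observe())
for n in ('scene','top'):
    print(optics.camera_params(n)); cv2.imwrite(f'pics/{n}0b.png',cv2.resize(snap(n,f'pics/{n}0.png'),(800,600)))
E
```

```text
{'clock': 0.0, 'qpos': array([-1.3611953 ,  0.52202664, -0.03632783,  1.59997565,  0.02117815,
        1.02110046, -0.11278788]), 'qd': array([ 0.00014384, -0.00140138,  0.0007716 ,  0.00109096,  0.00146081,
        0.00037414,  0.00067649]), 'joint_efforts': array([ 5.29099256e-03, -9.27113056e+01,  1.98316634e+00, -3.69914997e+01,
        1.82186515e-02,  8.58931598e-03, -1.03641203e-04]), 'position': array([0.17254492, 0.60038875, 0.24472943]), 'tool_rot': array([-1.51665223,  1.56967027, -1.79646275]), 'force': array([ 0.10147099, -0.54241608,  0.46554014]), 'moment': array([-0.0487723 , -0.01683426,  0.02002878]), 'grip_width': 0.08547155494731781}
{'fx': 475.85723435037636, 'fy': 475.85723435037636, 'cx': 277.1690518294286, 'cy': 213.73774290433923, 'dist_coeffs': array([-0.03829376,  0.        ,  0.        ,  0.        ,  0.        ]), 'origin': array([-0.08997429, -0.67441144,  0.68856621]), 'rotation': array([-2.22272388, -0.01903954, -1.02583513])}
{'fx': 409.58230821998933, 'fy': 409.58230821998933, 'cx': 276.4506273321953, 'cy': 208.14555064259463, 'dist_coeffs': array([-0.102329,  0.      ,  0.      ,  0.      ,  0.      ]), 'origin': array([ 0.49241478, -0.29360159,  1.04202069]), 'rotation': array([-3.02400381,  0.03403412, -1.57353373])}
```

View pics/scene0b.png

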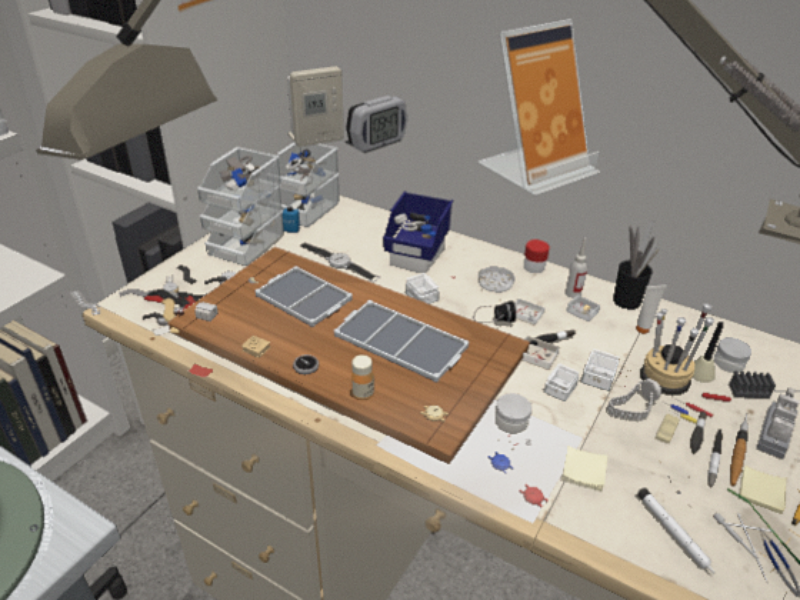

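View pics/top0b.png

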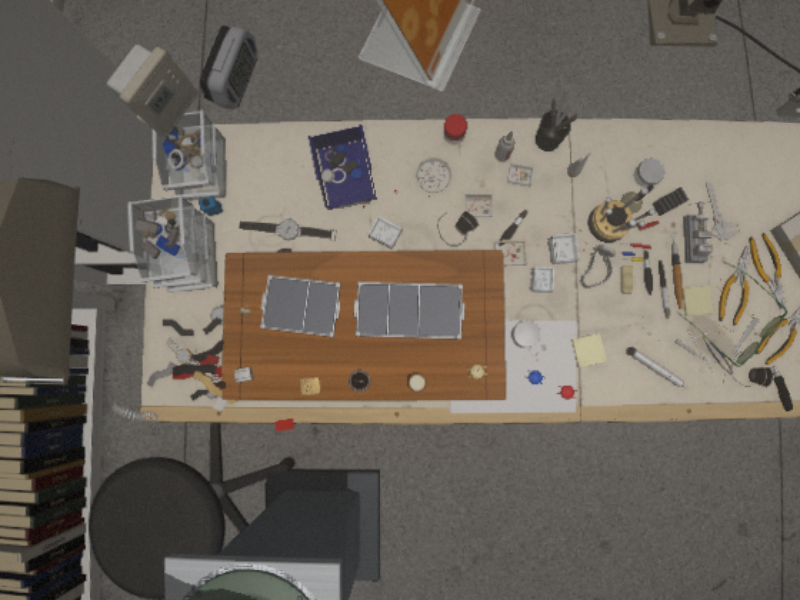

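Candidates, in pixels of the enlarged top view:
- **Gold:** cream/gold head at (478,372). The look-alikes are the blue one at (536,377) and the red one at (567,392).
- **Brass:** (310,386).
- **Black-dialled case:** (359,380). The strap watch at (288,229) and the black items at (466,222) are not meant.
- **Bottle:** (417,382).
- **Steel block:** (243,375). The clear box is at (385,233), the jar at (525,333), and there are other clear boxes on the right.

Next I'll take a close crop and measure.

```bash
cat > m.py <<'E'
from h import *
im=cv2.imread('pics/top0.png')
c=im[165:290,150:370]; cv2.imwrite('pics/crop1.png',cv2.resize(c,None,fx=3.6,fy=3.6,interpolation=cv2.INTER_CUBIC))
def proj(n,P):
    p=optics.camera_params(n);K=np.array([[p['fx'],0,p['cx']],[0,p['fy'],p['cy']],[0,0,1]])
    M=R.from_euler('xyz',p['rotation']).as_matrix();Q=(np.array(P,float)-p['origin'])@M
    return cv2.projectPoints(Q.reshape(-1,1,3),np.zeros(3),np.zeros(3),K,np.array(p['dist_coeffs']))[0][:,0]
if __name__=='__main__':
    print(proj('top',[[0,0,0],[.17,.6,.245]]).round(),proj('scene',[[0,0,0],[.17,.6,.245]]).round())
    # trays: grey floor components (low saturation, dark)
    hsv=cv2.cvtColor(im,cv2.COLOR_BGR2HSV)
    m=((hsv[...,1]<70)).astype(np.uint8)*255
    m[:175]=0;m[280:]=0;m[:,:158]=0;m[:,353:]=0
    cs,_=cv2.findContours(m,cv2.RETR_EXTERNAL,cv2.CHAIN_APPROX_NONE)
    for k in cs:
        if cv2.contourArea(k)<25: continue
        r=cv2.minAreaRect(k); w=ray('top',cv2.boxPoints(r),.032 if r[0][1]<240 else .032)[:,:2]
        print(np.round(r[0],1),np.round(r[1],1),round(r[2],1),'world c',w.mean(0).round(4),'sides',np.linalg.norm(w[1]-w[0]).round(4),np.linalg.norm(w[2]-w[1]).round(4),'dirs',np.arctan2(*(w[1]-w[0])[::-1]).round(3),np.arctan2(*(w[2]-w[1])[::-1]).round(3))
E
python3 m.py
```

```text
[[ 175.  451.]
 [-106.  394.]] [[ -58.  387.]
 [-181.  120.]]
[291.5 267.5] [9.9 9.9] 45.0 world c [ 0.4655 -0.296 ] sides 0.0242 0.0241 dirs -0.792 -2.359
[251.3 266.3] [13.4 14.1] 45.0 world c [ 0.4687 -0.1972] sides 0.0347 0.033 dirs -0.788 -2.352
[334. 260.] [6. 6.] 90.0 world c [ 0.4833 -0.4   ] sides 0.0147 0.0146 dirs -1.577 3.125
[169.8 261.8] [ 9.2 11.9] 76.0 world c [0.4792 0.0065] sides 0.0302 0.023 dirs -1.327 -2.872
[286.  216.8] [76.3 38.5] 1.6 world c [ 0.5905 -0.2829] sides 0.0962 0.1903 dirs -0.023 -1.607
[209.9 213.3] [55.  38.4] 6.7 world c [ 0.6004 -0.0924] sides 0.0971 0.1403 dirs -0.095 -1.697
[230.  175.5] [  1. 144.] 90.0 world c [ 0.6959 -0.1402] sides 0.3673 0.0026 dirs -1.582 3.131
```

View pics/crop1.png

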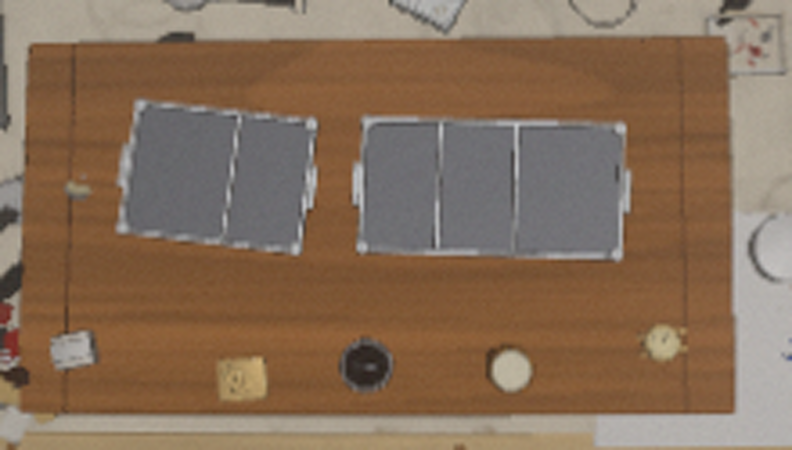

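```bash
cat > p.py <<'E'
from h import *
def c2(p): return [((x+.5)/3.6-.5+150,(y+.5)/3.6-.5+165) for x,y in p]
for n,c in dict(two=[(138,102),(314,124),(297,250),(121,232)],three=[(366,119),(624,126),(619,258),(360,248)]).items():
    w=ray('top',c2(c),.032)[:,:2]; ey=(w[0]+w[3]-w[1]-w[2])/2; ex=(w[0]+w[1]-w[2]-w[3])/2
    yaw=np.arctan2(ey[1]+ex[0]-0, 0) if 0 else (np.arctan2(ey[1],ey[0])-np.pi/2)
    yb=np.arctan2(ex[1],ex[0]); o=w.mean(0); print(n,o.round(4),np.linalg.norm(ex).round(3),np.linalg.norm(ey).round(3),'yaw',yaw.round(3),yb.round(3))
    M=np.array([[np.cos(yaw),-np.sin(yaw)],[np.sin(yaw),np.cos(yaw)]])
    for y in ((-.0365,.0265) if n=='two' else (-.053,.01,.063)): print('  comp',y,(o+M@[0,y]).round(4))
for n,c,z in [('holder',(70,347),.040),('brass',(242,379),.031),('chrono',(366,365),.031),('bottle',(511,369),.082),('gold',(663,342),.030)]:
    print(n,ray('top',c2([c]),z)[0,:2].round(4))
s=monitor.observe();print(R.from_euler('xyz',s['tool_rot']).as_matrix().round(3))
# lamp triangulation
def tri(a,b):
    A=ray('scene',[a],0)[0];B=ray('top',[b],0)[0];oa=optics.camera_params('scene')['origin'];ob=optics.camera_params('top')['origin']
    da=A-oa;db=B-ob;t=np.linalg.lstsq(np.c_[da,-db],ob-oa,rcond=None)[0];return oa+da*t[0],ob+db*t[1]
print('lamp right corner',tri((150,70),(54,127)),tri((150,70),(50,260)))
im=cv2.imread('pics/scene0.png')[160:330,110:350]
cv2.imwrite('pics/crop2.png',cv2.resize(im,None,fx=3.3,fy=3.3,interpolation=cv2.INTER_CUBIC))
E
python3 p.py
```

```text
two [ 0.599 -0.093] 0.09 0.125 yaw -0.118 -0.117
  comp -0.0365 [ 0.5947 -0.1292]
  comp 0.0265 [ 0.6021 -0.0666]
three [ 0.5904 -0.2839] 0.09 0.178 yaw -0.039 -0.047
  comp -0.053 [ 0.5883 -0.3368]
  comp 0.01 [ 0.5908 -0.2739]
  comp 0.063 [ 0.5928 -0.2209]
holder [0.4811 0.006 ]
brass [ 0.4596 -0.112 ]
chrono [ 0.4692 -0.1973]
bottle [ 0.4677 -0.296 ]
gold [ 0.4841 -0.3997]
[[-0.     0.276  0.961]
 [-0.001  0.961 -0.276]
 [-1.    -0.001  0.   ]]
lamp right corner (array([0.76316924, 0.21517665, 0.23854478]), array([0.76644626, 0.21139923, 0.2372902 ])) (array([ 0.55470377, -0.00219405,  0.34850744]), array([0.48514065, 0.09518528, 0.40912713]))
```

View pics/crop2.png

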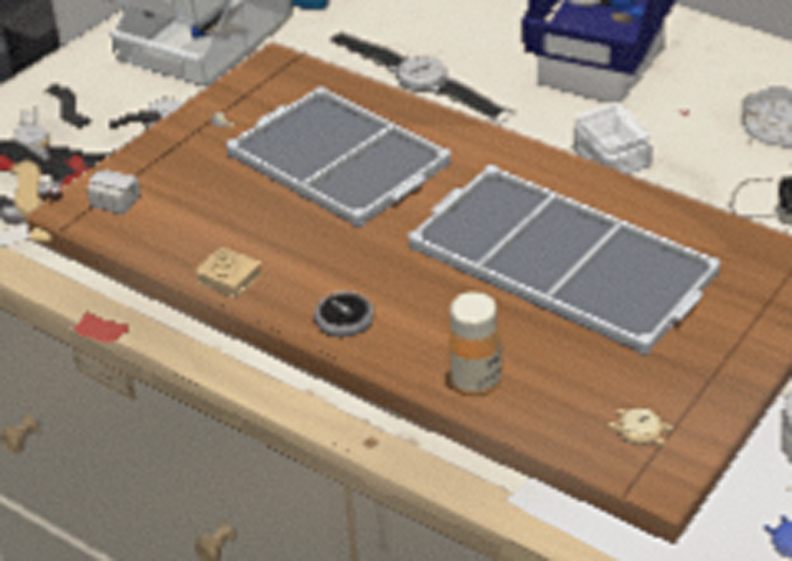

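arm_command --delta_pos '[[0,-1,0],[0,-1,0],[0,-1,0],[0,-1,0],[0,-0.6,0],[0,0,0],[0,0,0],[0,0,0],[0,0,0],[0,0,0]]' --rotation '[[0,0,0],[0,0,0],[0,0,0],[0,0,0],[0,0,0],[1,0,0],[1,0,0],[1,0,0],[1,0,0],[1,0,0]]'

```text
clock: 1.1
position: [0.1327, 0.4599, 0.2423]
tool_rot: [-0.963, 1.565, -1.784]
force: [0.5, 0.4, -0.2]
grip_width: 0.0854
```

```bash
cat >> h.py <<'E'
def tgt(x,y,z,yaw=0.):
    """print needed move: rotation about tool x then tool-frame shift in full-scale units (tool x down, tool y at world yaw)"""
    s=monitor.observe();M=R.from_euler('xyz',s['tool_rot']).as_matrix()
    a=np.arctan2(M[1,1],M[0,1]); e=np.array([x,y,z])-s['position']
    D=np.c_[[0,0,-1],[np.cos(yaw),np.sin(yaw),0],[np.sin(yaw),-np.cos(yaw),0]]
    Mt=D; rv=R.from_matrix(M.T@Mt).as_rotvec()
    print('t',s['clock'],'pos',s['position'].round(4),'tool-y yaw',a.round(3),'F',np.round(s['force'],1),'w',round(s['grip_width'],4))
    print('rot units',(np.degrees(rv)/6).round(2),'shift units now',(M.T@e/.03).round(2),'after rot',(Mt.T@e/.03).round(2),'world err',e.round(4))
E
python3 -c "
from h import *
tgt(.42,.05,.2)"
```

```text
t 1.1 pos [0.1327 0.4599 0.2423] tool-y yaw 0.75 F [ 0.5  0.4 -0.2] w 0.0854
rot units [7.16 0.05 0.03] shift units now [ 1.48 -2.29 16.52] after rot [ 1.41  9.58 13.66] world err [ 0.2873 -0.4099 -0.0423]
```

arm_command --delta_pos '[[0,0,0],[0,0,0],[0,0,0],[0,0,0],[0,0,0],[0,0,0],[0,0,0],[0,1,0.9],[0,1,0.9],[0,1,0.9]]' --rotation '[[1,0,0],[1,0,0],[1,0,0],[1,0,0],[1,0,0],[1,0,0],[1,0,0],[0,0,0],[0,0,0],[0,0,0]]'

```text
clock: 2.1
position: [0.2195, 0.3769, 0.2409]
tool_rot: [-0.25, 1.561, -1.833]
force: [0.5, 0.9, -0.2]
grip_width: 0.0854
```

arm_command --delta_pos '[[0,1,0.9],[0,1,0.9],[0,1,0.9],[0,0.5,1],[0,0.5,1],[0,0.5,1],[0,0.4,1],[0,0.4,1],[0,0.4,1],[0,0,0]]' --rotation '[[0,0,0],[0,0,0],[0,0,0],[0,0,0],[0,0,0],[0,0,0],[0,0,0],[0,0,0],[0,0,0],[0,0,0]]' --gripper -0.2

```text
clock: 3.1
position: [0.3945, 0.0982, 0.2428]
tool_rot: [-0.184, 1.561, -1.771]
force: [-0.4, 1.1, -0.3]
grip_width: 0.0513
```

```bash
python3 -c "
from h import *
tgt(.481,.006,.2)"
```

```text
t 3.1 pos [0.3945 0.0982 0.2428] tool-y yaw -0.017 F [-0.4  1.1 -0.3] w 0.0513
rot units [-0.16  0.1   0.02] shift units now [1.45 2.94 3.01] after rot [1.43 2.88 3.07] world err [ 0.0865 -0.0922 -0.0428]
```

arm_command --delta_pos '[[0,1,1],[0,1,1],[0,1,1],[1,0.5,1],[1,0,1],[1,0,0],[1,0,0],[1,0,0],[0.5,0,0],[0,0,0]]' --rotation '[[-0.15,0.1,0],[0,0,0],[0,0,0],[0,0,0],[0,0,0],[0,0,0],[0,0,0],[0,0,0],[0,0,0],[0,0,0]]' --gripper 1 --grip_force 30

```text
clock: 4.1
position: [0.5032, -0.0541, 0.0698]
tool_rot: [-2.466, 1.567, 2.251]
force: [0.2, -0.6, 0.4]
grip_width: -0.0001
```

```bash
python3 -c "
from h import *
tgt(.481,.006,.04)"
```

```text
t 4.1 pos [ 0.5032 -0.0541  0.0698] tool-y yaw 0.004 F [ 0.2 -0.6  0.4] w -0.0001
rot units [ 0.04 -0.03  0.02] shift units now [ 1.   -0.73 -2.  ] after rot [ 0.99 -0.74 -2.  ] world err [-0.0222  0.0601 -0.0298]
```

Now a slow touch test on bare board: expected contact with shut fingers is at TCP z ≈ 0.036.

arm_command --delta_pos '[[0.5,0,0],[0.3,0,0],[0.15,0,0],[0,0,0]]' --rotation '[[0,0,0],[0,0,0],[0,0,0],[0,0,0]]'

```text
clock: 4.5
position: [0.504, -0.0528, 0.0421]
tool_rot: [-2.805, 1.567, 1.913]
force: [-0.0, 1.1, 1.4]
grip_width: 0.0003
```

arm_command --delta_pos '[[0.1,0,0],[0.1,0,0]]' --rotation '[[0,0,0],[0,0,0]]'

```text
clock: 4.7
position: [0.5048, -0.0527, 0.0371]
tool_rot: [2.921, 1.567, 1.356]
force: [1.2, -1.5, 0.4]
grip_width: -0.0
```

arm_command --delta_pos '[[0.05,0,0],[0.05,0,0]]' --rotation '[[0,0,0],[0,0,0]]'

```text
clock: 4.9
position: [0.5051, -0.0527, 0.0358]
tool_rot: [2.761, 1.566, 1.196]
force: [-16.2, 3.0, 69.3]
grip_width: 0.0001
```

Contact came at 0.036, so the 14 mm figure holds for shut fingers. Next is the steel block.

arm_command --delta_pos '[[-0.7,0,0],[-1,0,0],[0,-0.8,-1],[0,0,-1],[0,0,0],[0,0,0],[0,0,0]]' --rotation '[[0,0,0],[0,0,0],[0,0,0],[-1,0,0],[-0.9,0,0],[0,0,0],[0,0,0]]' --gripper -0.2

```text
clock: 5.6
position: [0.4808, 0.0085, 0.0907]
tool_rot: [2.205, 1.563, 0.84]
force: [-0.7, 0.3, 0.6]
grip_width: 0.0511
```

```bash
python3 -c "
from h import *
tgt(.480,.006,.038,.2)
cv2.imwrite('pics/s1.png',cv2.resize(snap('scene','pics/x.png')[120:270,80:280],(800,600)))"
```

```text
t 5.6 pos [0.4808 0.0085 0.0907] tool-y yaw 0.206 F [-0.7  0.3  0.6] w 0.0511
rot units [ 0.06 -0.04 -0.06] shift units now [ 1.76 -0.05  0.08] after rot [ 1.76 -0.04  0.08] world err [-0.0008 -0.0025 -0.0527]
```

View pics/s1.png

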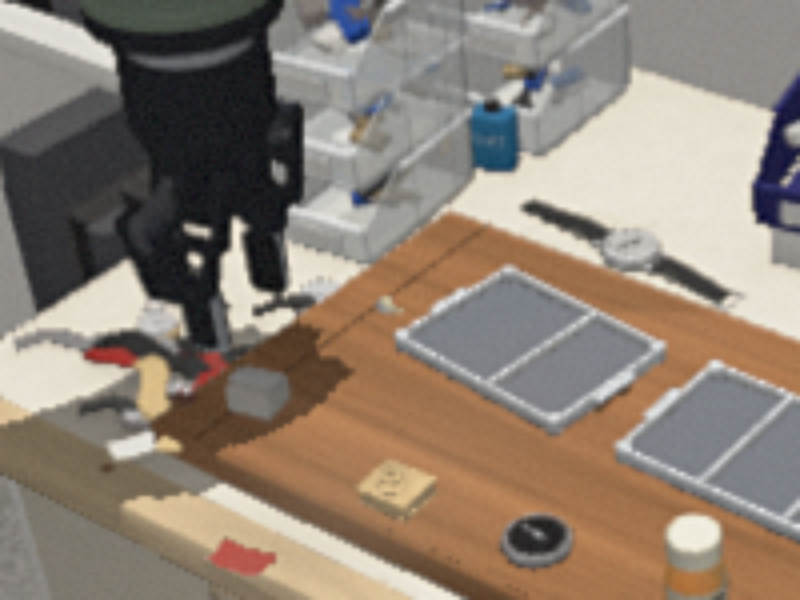

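The gripper (fingertips near px (205,340) and (270,285)) is hovering over the steel block at (257,392), with everything else untouched. I'll go down and grip.

arm_command --delta_pos '[[0.8,-0.04,0.08],[0.6,0,0],[0.3,0,0],[0,0,0]]' --rotation '[[0,0,0],[0,0,0],[0,0,0],[0,0,0]]'

```text
clock: 6.05
position: [0.4812, 0.0037, 0.0383]
tool_rot: [2.013, 1.563, 0.637]
force: [-0.1, 0.7, -0.2]
grip_width: 0.0516
```

arm_command --delta_pos '[[0,0,0],[0,0,0],[0,0,0],[0,0,0],[0,0,0]]' --rotation '[[0,0,0],[0,0,0],[0,0,0],[0,0,0],[0,0,0]]' --gripper 1 --grip_force 40

```text
clock: 6.55
position: [0.4822, 0.0032, 0.0404]
tool_rot: [1.87, 1.561, 0.492]
force: [-0.3, 0.1, -1.3]
grip_width: 0.022
```

arm_command --delta_pos '[[-0.5,0,0],[-1,0,0],[-1,0,0],[0,0,0]]' --rotation '[[0,0,0],[0,0,0],[0,0,0],[0,0,0]]'

```text
clock: 6.95
position: [0.4811, 0.0028, 0.1178]
tool_rot: [1.946, 1.562, 0.567]
force: [-0.0, 0.3, -0.6]
grip_width: 0.022
```

```bash
python3 -c "
from h import *
tgt(.591,-.274,.12,-.04)"
```

```text
t 6.95 pos [0.4811 0.0028 0.1178] tool-y yaw 0.192 F [-0.   0.3 -0.6] w 0.022
rot units [ 2.22 -0.04 -0.07] shift units now [-0.09  1.84  9.76] after rot [-0.07  4.03  9.07] world err [ 0.1099 -0.2768  0.0022]
```

arm_command --delta_pos '[[0,0,0],[0,0,0],[0,0,0],[0,0.4,0.9],[0,0.4,0.9],[0,0.4,0.9],[0,0.4,0.9],[0,0.4,0.9],[0,0.4,0.9],[0,0.4,0.9]]' --rotation '[[0.8,0,0],[0.8,0,0],[0.6,0,0],[0,0,0],[0,0,0],[0,0,0],[0,0,0],[0,0,0],[0,0,0],[0,0,0]]'

```text
clock: 7.95
position: [0.5581, -0.1905, 0.1135]
tool_rot: [2.6, 1.561, 0.991]
force: [0.1, 0.2, -1.5]
grip_width: 0.0219
```

arm_command --delta_pos '[[0,0.4,0.9],[0,0.4,0.9],[0,0.2,0.5],[0,0,0],[0,0,0]]' --rotation '[[0,0,0],[0,0,0],[0,0,0],[0,0,0],[0,0,0]]'

```text
clock: 8.45
position: [0.5852, -0.2671, 0.1092]
tool_rot: [2.813, 1.562, 1.2]
force: [-0.6, 1.5, -0.7]
grip_width: 0.0218
```

```bash
python3 -c "
from h import *
tgt(.591,-.274,.0445,-.04)
a=snap('scene','pics/x.png')[150:300,180:380]
b=snap('top','pics/x.png')[165:290,170:370]
cv2.imwrite('pics/s2.png',np.vstack([cv2.resize(a,(400,300)),cv2.resize(b,(400,250))]))"
```

```text
t 8.45 pos [ 0.5852 -0.2671  0.1092] tool-y yaw -0.042 F [-0.6  1.5 -0.7] w 0.0218
rot units [-0.02 -0.08 -0.03] shift units now [2.15 0.2  0.24] after rot [2.16 0.2  0.22] world err [ 0.0058 -0.0069 -0.0647]
```

View pics/s2.png

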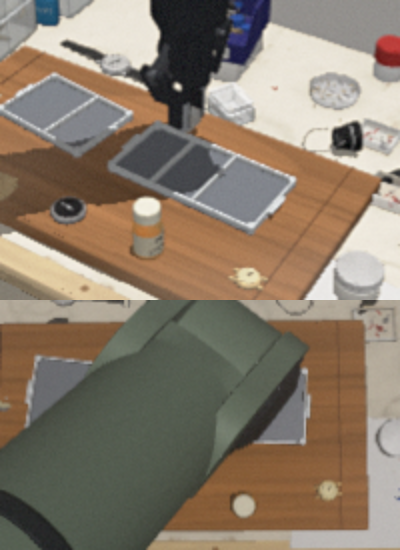

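The picture shows the block held above the middle compartment (its shadow is around (180,160)). Now lowering it.

arm_command --delta_pos '[[0.5,0.2,0.22],[0.8,0,0],[0.5,0,0],[0.2,0,0],[0,0,0],[0,0,0]]' --rotation '[[0,-0.08,0],[0,0,0],[0,0,0],[0,0,0],[0,0,0],[0,0,0]]'

```text
clock: 9.15
position: [0.5924, -0.2689, 0.0487]
tool_rot: [1.923, 1.566, 0.315]
force: [-0.2, 0.0, 0.7]
grip_width: 0.0222
```

```bash
python3 -c "
from h import *
tgt(.591,-.274,.0435,-.04)"
```

```text
t 9.15 pos [ 0.5924 -0.2689  0.0487] tool-y yaw -0.037 F [-0.2  0.   0.7] w 0.0222
rot units [ 0.03 -0.02 -0.05] shift units now [ 0.17 -0.04  0.17] after rot [ 0.17 -0.04  0.17] world err [-0.0014 -0.0051 -0.0052]
```

arm_command --delta_pos '[[0,-0.04,0.17],[0.1,0,0],[0.05,0,0],[0,0,0]]' --rotation '[[0,0,0],[0,0,0],[0,0,0],[0,0,0]]'

```text
clock: 9.55
position: [0.5918, -0.275, 0.0461]
tool_rot: [1.679, 1.563, 0.071]
force: [0.3, 0.1, 0.1]
grip_width: 0.022
```

```bash
python3 -c "
from h import *
tgt(.591,-.274,.0435,-.04)"
```

```text
t 9.55 pos [ 0.5918 -0.275   0.0461] tool-y yaw -0.037 F [0.3 0.1 0.1] w 0.022
rot units [ 0.03 -0.01 -0.07] shift units now [ 0.08 -0.03 -0.03] after rot [ 0.09 -0.03 -0.03] world err [-0.0008  0.001  -0.0026]
```

arm_command --delta_pos '[[0.1,0,0],[0.03,0,0],[0,0,0]]' --rotation '[[0,0,0],[0,0,0],[0,0,0]]'

```text
clock: 9.85
position: [0.5919, -0.275, 0.0422]
tool_rot: [1.675, 1.563, 0.067]
force: [-2.1, -0.1, 5.4]
grip_width: 0.022
```

arm_command --delta_pos '[[0,0,0],[0,0,0],[0,0,0],[0,0,0],[-0.3,0,0],[-1,0,0],[-1,0,0],[-1,0,0]]' --rotation '[[0,0,0],[0,0,0],[0,0,0],[0,0,0],[0,0,0],[0,0,0],[0,0,0],[0,0,0]]' --gripper -0.1

```text
clock: 10.65
position: [0.5893, -0.2743, 0.142]
tool_rot: [2.542, 1.568, 0.933]
force: [0.7, 0.4, -1.1]
grip_width: 0.0469
```

```bash
python3 -c "
from h import *
tgt(.468,-.296,.15,0)"
```

```text
t 10.65 pos [ 0.5893 -0.2743  0.142 ] tool-y yaw -0.037 F [ 0.7  0.4 -1.1] w 0.0469
rot units [-0.36 -0.02 -0.02] shift units now [-0.28 -4.01  0.87] after rot [-0.27 -4.04  0.72] world err [-0.1213 -0.0217  0.008 ]
```

arm_command --delta_pos '[[0,-1,0.2],[0,-1,0.2],[0,-1,0.2],[0,-0.8,0.1],[0,-0.2,0],[0,0,0]]' --rotation '[[-0.36,0,0],[0,0,0],[0,0,0],[0,0,0],[0,0,0],[0,0,0]]' --gripper -0.3

```text
clock: 11.25
position: [0.4679, -0.2959, 0.15]
tool_rot: [1.478, 1.558, -0.091]
force: [0.8, 0.5, 0.7]
grip_width: 0.0555
```

```bash
python3 -c "
from h import *
tgt(.468,-.296,.055,0)
cv2.imwrite('pics/s3.png',cv2.resize(snap('scene','pics/x.png')[160:310,180:380],(800,600)))"
```

```text
t 11.25 pos [ 0.4679 -0.2959  0.15  ] tool-y yaw 0.003 F [0.8 0.5 0.7] w 0.0555
rot units [ 0.03  0.01 -0.12] shift units now [ 3.17 -0.04 -0.  ] after rot [3.17 0.   0.  ] world err [ 0.0001 -0.0001 -0.095 ]
```

View pics/s3.png

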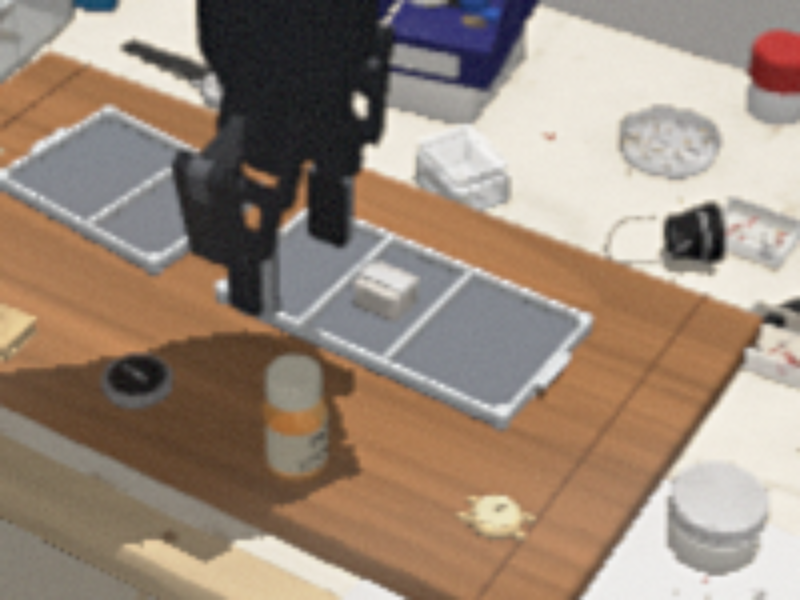

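The steel block sits flat in the middle compartment (387,287), and the gripper is centred above the bottle (295,415). I'll go down and grip it.

arm_command --delta_pos '[[0.8,0,0],[0.8,0,0],[0.8,0,0],[0.5,0,0],[0.2,0,0],[0,0,0]]' --rotation '[[0,0,-0.12],[0,0,0],[0,0,0],[0,0,0],[0,0,0],[0,0,0]]'

```text
clock: 11.9
position: [0.4768, -0.2946, 0.0543]
tool_rot: [1.188, 1.565, -0.373]
force: [0.3, -0.4, -0.3]
grip_width: 0.0558
```

arm_command --delta_pos '[[0,0,0],[0,0,0],[0,0,0],[0,0,0],[0,0,0]]' --rotation '[[0,0,0],[0,0,0],[0,0,0],[0,0,0],[0,0,0]]' --gripper 1

```text
clock: 12.4
position: [0.4788, -0.2949, 0.057]
tool_rot: [1.181, 1.561, -0.38]
force: [0.6, 1.0, -0.5]
grip_width: 0.0286
```

```bash
python3 -c "
from h import *
tgt(.593,-.221,.1,-.04)"
```

```text
t 12.4 pos [ 0.4788 -0.2949  0.057 ] tool-y yaw 0.01 F [ 0.6  1.  -0.5] w 0.0286
rot units [ 0.47  0.03 -0.08] shift units now [-1.41  3.84 -2.42] after rot [-1.43  3.7  -2.61] world err [0.1142 0.0739 0.043 ]
```

arm_command --delta_pos '[[-0.6,0,0],[-1,0,0],[-0.3,0,-1],[0,0,-1],[0,1,-0.5],[0,1,0],[0,1,0],[0,0.7,0],[0,0,0],[0,0,0]]' --rotation '[[0.4,0,0],[0,0,0],[0,0,0],[0,0,0],[0,0,0],[0,0,0],[0,0,0],[0,0,0],[0,0,0],[0,0,0]]'

```text
clock: 13.4
position: [0.5953, -0.2205, 0.1188]
tool_rot: [1.371, 1.56, -0.235]
force: [-0.8, -0.0, -0.1]
grip_width: 0.0291
```

```bash
python3 -c "
from h import *
tgt(.593,-.221,.06,-.04)
cv2.imwrite('pics/s4.png',cv2.resize(snap('scene','pics/x.png')[130:280,180:380],(600,450)))"
```

```text
t 13.4 pos [ 0.5953 -0.2205  0.1188] tool-y yaw -0.035 F [-0.8 -0.  -0.1] w 0.0291
rot units [ 0.04  0.02 -0.1 ] shift units now [ 1.96 -0.1   0.02] after rot [ 1.96 -0.08  0.02] world err [-0.0023 -0.0005 -0.0588]
```

View pics/s4.png

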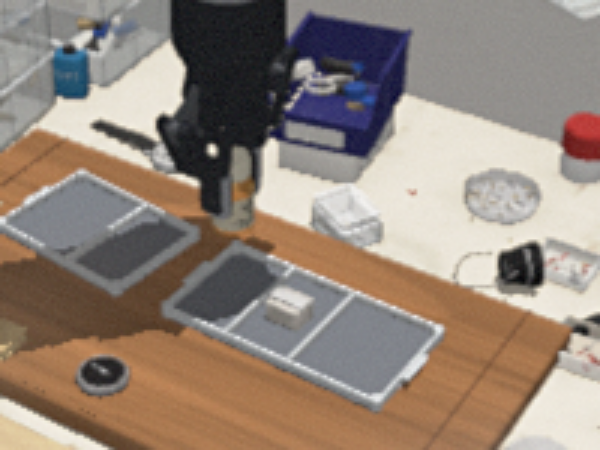

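The bottle is held upright between the fingers (235,190). Lowering it in steps.

arm_command --delta_pos '[[0.5,-0.1,0],[0.6,-0.05,0],[0.5,0,0],[0,0,0]]' --rotation '[[0,0,-0.1],[0,0,0],[0,0,0],[0,0,0]]'

```text
clock: 13.85
position: [0.5879, -0.2207, 0.0675]
tool_rot: [-0.995, 1.568, -2.603]
force: [-0.3, 0.4, -0.6]
grip_width: 0.029
```

```bash
python3 -c "
from h import *
tgt(.593,-.221,.060,-.04)"
```

```text
t 13.85 pos [ 0.5879 -0.2207  0.0675] tool-y yaw -0.037 F [-0.3  0.4 -0.6] w 0.029
rot units [0.03 0.01 0.02] shift units now [0.25 0.17 0.  ] after rot [0.25 0.17 0.  ] world err [ 0.0051 -0.0003 -0.0075]
```

arm_command --delta_pos '[[0.15,0.17,0],[0.1,0,0],[0,0,0]]' --rotation '[[0,0,0],[0,0,0],[0,0,0]]'

```text
clock: 14.15
position: [0.5932, -0.2213, 0.0597]
tool_rot: [-0.997, 1.568, -2.605]
force: [-0.4, -0.3, -1.1]
grip_width: 0.0285
```

arm_command --delta_pos '[[0.07,0,0],[0,0,0]]' --rotation '[[0,0,0],[0,0,0]]'

```text
clock: 14.35
position: [0.5938, -0.2217, 0.0588]
tool_rot: [-0.428, 1.569, -2.037]
force: [-0.6, 0.0, -1.2]
grip_width: 0.0286
```

arm_command --delta_pos '[[0.06,0,0],[0.03,0,0],[0,0,0]]' --rotation '[[0,0,0],[0,0,0],[0,0,0]]'

```text
clock: 14.65
position: [0.5941, -0.2221, 0.0589]
tool_rot: [0.571, 1.569, -1.038]
force: [0.9, -1.2, -0.9]
grip_width: 0.0289
```

arm_command --delta_pos '[[0.06,0,0],[0,0,0]]' --rotation '[[0,0,0],[0,0,0]]'

```text
clock: 14.85
position: [0.5945, -0.2225, 0.0587]
tool_rot: [0.954, 1.568, -0.656]
force: [-0.2, -0.4, -0.5]
grip_width: 0.0292
```

arm_command --delta_pos '[[0.12,0,0],[0.08,0,0]]' --rotation '[[0,0,0],[0,0,0]]'

```text
clock: 15.05
position: [0.5951, -0.2234, 0.0569]
tool_rot: [1.28, 1.565, -0.329]
force: [-15.3, 9.5, 48.8]
grip_width: 0.0288
```

arm_command --delta_pos '[[0.1,0,0]]' --rotation '[[0,0,0]]'

```text
clock: 15.15
position: [0.5951, -0.2235, 0.0566]
tool_rot: [1.482, 1.565, -0.128]
force: [-25.5, 11.6, 62.6]
grip_width: 0.0286
```

arm_command --delta_pos '[[-0.05,0,0],[0,0,0],[0,0,0],[0,0,0],[-0.4,0,0],[-1,0,0],[-1,0,0],[-0.8,0,0]]' --rotation '[[0,0,0],[0,0,0],[0,0,0],[0,0,0],[0,0,0],[0,0,0],[0,0,0],[0,0,0]]' --gripper -0.15

```text
clock: 15.95
position: [0.5929, -0.223, 0.1556]
tool_rot: [1.8, 1.57, 0.189]
force: [0.4, -0.2, 0.7]
grip_width: 0.049
```

```bash
python3 -c "
from h import *
tgt(.469,-.197,.1,0)"
```

```text
t 15.95 pos [ 0.5929 -0.223   0.1556] tool-y yaw -0.04 F [ 0.4 -0.2  0.7] w 0.049
rot units [-0.38 -0.   -0.01] shift units now [ 1.85 -4.16 -0.7 ] after rot [ 1.85 -4.13 -0.87] world err [-0.1239  0.026  -0.0556]
```

arm_command --delta_pos '[[0,-1,-0.2],[0,-1,-0.2],[0,-1,-0.2],[0.6,-0.8,-0.2],[0.8,-0.3,0],[0.4,0,0],[0,0,0]]' --rotation '[[-0.38,0,0],[0,0,0],[0,0,0],[0,0,0],[0,0,0],[0,0,0],[0,0,0]]' --gripper -0.4

```text
clock: 16.65
position: [0.4695, -0.1982, 0.1081]
tool_rot: [1.384, 1.558, -0.185]
force: [0.8, -0.2, 0.8]
grip_width: 0.0599
```

```bash
python3 -c "
from h import *
tgt(.469,-.197,.037,0)
cv2.imwrite('pics/s5.png',cv2.resize(snap('scene','pics/x.png')[150:300,150:350],(800,600)))"
```

```text
t 16.65 pos [ 0.4695 -0.1982  0.1081] tool-y yaw 0.002 F [ 0.8 -0.2  0.8] w 0.0599
rot units [ 0.02  0.02 -0.12] shift units now [ 2.37 -0.05 -0.05] after rot [ 2.37 -0.02 -0.04] world err [-0.0005  0.0012 -0.0711]
```

View pics/s5.png

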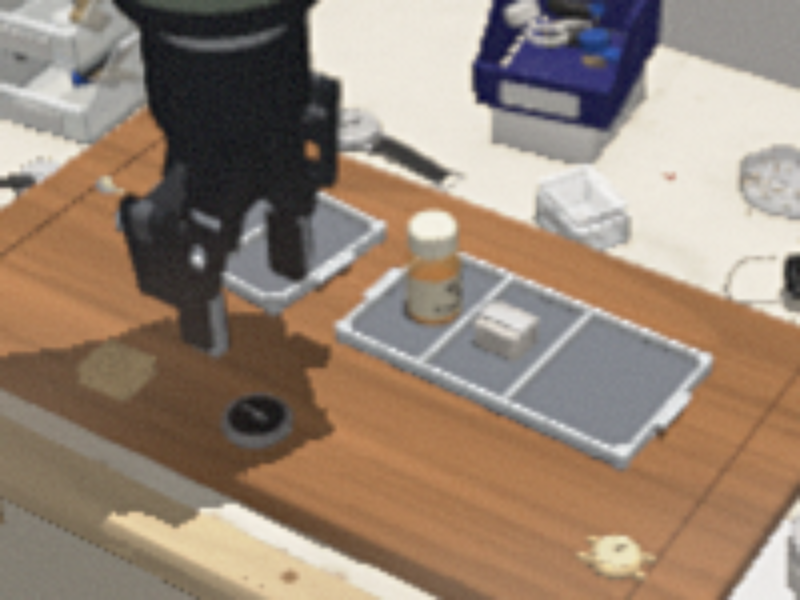

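The bottle stands in the end compartment (433,265). Next is the round black case (257,420).

arm_command --delta_pos '[[0.7,0,0],[0.7,0,0],[0.5,0,0],[0.25,0,0],[0,0,0]]' --rotation '[[0,0,-0.12],[0,0,0],[0,0,0],[0,0,0],[0,0,0]]'

```text
clock: 17.2
position: [0.4763, -0.2001, 0.0461]
tool_rot: [0.989, 1.563, -0.579]
force: [-0.0, 0.1, 0.2]
grip_width: 0.0599
```

```bash
python3 -c "
from h import *
tgt(.469,-.197,.037,0)"
```

```text
t 17.2 pos [ 0.4763 -0.2001  0.0461] tool-y yaw 0.003 F [-0.   0.1  0.2] w 0.0599
rot units [ 0.03  0.04 -0.07] shift units now [ 0.3  -0.24 -0.11] after rot [ 0.3  -0.24 -0.1 ] world err [-0.0073  0.0031 -0.0091]
```

arm_command --delta_pos '[[0.15,-0.24,-0.1],[0.15,0,0],[0,0,0]]' --rotation '[[0,0,-0.07],[0,0,0],[0,0,0]]'

```text
clock: 17.5
position: [0.4698, -0.1973, 0.0382]
tool_rot: [0.232, 1.565, -1.336]
force: [-0.4, -0.8, -0.2]
grip_width: 0.0599
```

arm_command --delta_pos '[[0.06,0,0],[0.03,0,0],[0.03,0,0],[0.03,0,0],[0,0,0]]' --rotation '[[0,0,0],[0,0,0],[0,0,0],[0,0,0],[0,0,0]]' --gripper 1

```text
clock: 18.0
position: [0.4704, -0.1974, 0.0367]
tool_rot: [0.753, 1.565, -0.815]
force: [-0.1, 0.4, -0.3]
grip_width: 0.033
```

```bash
python3 -c "
from h import *
tgt(.588,-.337,.1,-.04)"
```

```text
t 18.0 pos [ 0.4704 -0.1974  0.0367] tool-y yaw 0.002 F [-0.1  0.4 -0.3] w 0.033
rot units [ 0.4   0.04 -0.04] shift units now [-2.08  3.92  4.67] after rot [-2.11  4.1   4.49] world err [ 0.1176 -0.1396  0.0633]
```

arm_command --delta_pos '[[-0.5,0,0],[-1,0,0],[-0.6,0,0.6],[0,0,1],[0,0,1],[0,0.5,1],[0,1,0.5],[0,1,0.3],[0,1,0.1],[0,0.6,0]]' --rotation '[[0.4,0,0],[0,0,0],[0,0,0],[0,0,0],[0,0,0],[0,0,0],[0,0,0],[0,0,0],[0,0,0],[0,0,0]]'

```text
clock: 19.0
position: [0.5892, -0.3435, 0.1053]
tool_rot: [0.836, 1.565, -0.778]
force: [0.1, 0.4, 0.1]
grip_width: 0.0331
```

```bash
python3 -c "
from h import *
tgt(.588,-.337,.040,-.04)"
```

```text
t 19.0 pos [ 0.5892 -0.3435  0.1053] tool-y yaw -0.043 F [0.1 0.4 0.1] w 0.0331
rot units [-0.03  0.04 -0.04] shift units now [ 2.18 -0.06 -0.23] after rot [ 2.18 -0.05 -0.22] world err [-0.0012  0.0065 -0.0653]
```

arm_command --delta_pos '[[0.6,-0.05,-0.2],[0.6,0,0],[0.4,0,0],[0.2,0,0],[0,0,0]]' --rotation '[[0,0.04,-0.04],[0,0,0],[0,0,0],[0,0,0],[0,0,0]]'

```text
clock: 19.5
position: [0.5876, -0.3368, 0.0461]
tool_rot: [-2.047, 1.569, 2.623]
force: [0.7, -0.3, 0.2]
grip_width: 0.0329
```

```bash
python3 -c "
from h import *
tgt(.588,-.337,.040,-.04)"
```

```text
t 19.5 pos [ 0.5876 -0.3368  0.0461] tool-y yaw -0.042 F [ 0.7 -0.3  0.2] w 0.0329
rot units [-0.02 -0.01  0.01] shift units now [0.2  0.02 0.01] after rot [0.2  0.01 0.01] world err [ 0.0004 -0.0002 -0.0061]
```

arm_command --delta_pos '[[0.15,0,0],[0.06,0,0],[0,0,0]]' --rotation '[[0,0,0],[0,0,0],[0,0,0]]'

```text
clock: 19.8
position: [0.5873, -0.3375, 0.0403]
tool_rot: [-1.873, 1.57, 2.796]
force: [0.6, -0.5, 0.2]
grip_width: 0.0328
```

arm_command --delta_pos '[[0.08,0,0]]' --rotation '[[0,0,0]]'

```text
clock: 19.9
position: [0.5876, -0.3377, 0.0392]
tool_rot: [1.785, 1.57, 0.171]
force: [-13.4, 10.4, 47.6]
grip_width: 0.0329
```

arm_command --delta_pos '[[-0.03,0,0],[0,0,0],[0,0,0],[0,0,0],[-0.4,0,0],[-1,0,0],[-1,0,0]]' --rotation '[[0,0,0],[0,0,0],[0,0,0],[0,0,0],[0,0,0],[0,0,0],[0,0,0]]' --gripper -0.15

```text
clock: 20.6
position: [0.5862, -0.3371, 0.1128]
tool_rot: [-1.996, 1.567, 2.672]
force: [0.1, -0.2, 0.8]
grip_width: 0.0491
```

```bash
python3 -c "
from h import *
tgt(.484,-.400,.08,0.1)"
```

```text
t 20.6 pos [ 0.5862 -0.3371  0.1128] tool-y yaw -0.044 F [ 0.1 -0.2  0.8] w 0.0491
rot units [-1.37 -0.02  0.03] shift units now [ 1.1  -3.31  2.25] after rot [ 1.09 -3.6   1.75] world err [-0.1022 -0.0629 -0.0328]
```

arm_command --delta_pos '[[0,0,0],[0,0,0],[0,-1,0.5],[0,-1,0.5],[0.3,-1,0.5],[0.5,-0.5,0.2],[0,0,0]]' --rotation '[[-0.7,0,0],[-0.7,0,0],[0,0,0],[0,0,0],[0,0,0],[0,0,0],[0,0,0]]' --gripper -0.15

```text
clock: 21.3
position: [0.4876, -0.4027, 0.0995]
tool_rot: [0.911, 1.562, -0.549]
force: [0.1, -0.2, -0.0]
grip_width: 0.0495
```

```bash
python3 -c "
from h import *
tgt(.484,-.400,.037,0.1)
cv2.imwrite('pics/s6.png',cv2.resize(snap('scene','pics/x.png')[190:310,220:380],(800,600)))"
```

```text
t 21.3 pos [ 0.4876 -0.4027  0.0995] tool-y yaw 0.111 F [ 0.1 -0.2 -0. ] w 0.0495
rot units [ 0.11  0.05 -0.06] shift units now [ 2.08 -0.12 -0.11] after rot [ 2.08 -0.11 -0.1 ] world err [-0.0036  0.0027 -0.0625]
```

View pics/s6.png

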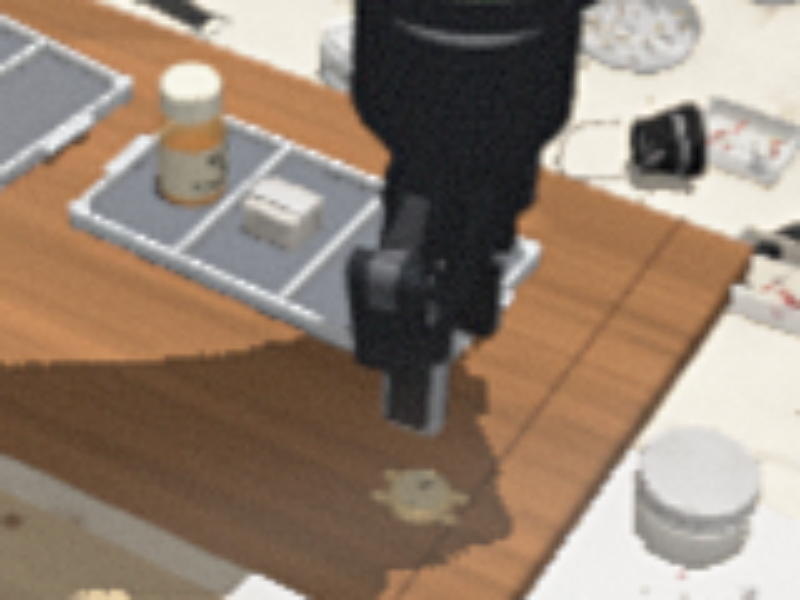

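The gripper is over the gold head (422,495), and the bottle and block still stand in their compartments. The black case is hidden behind the gripper. Going down.

arm_command --delta_pos '[[0.6,-0.1,-0.1],[0.6,-0.05,0],[0.4,0,0],[0.2,0,0],[0,0,0]]' --rotation '[[0.1,0.05,-0.06],[0,0,0],[0,0,0],[0,0,0],[0,0,0]]'

```text
clock: 21.85
position: [0.49, -0.3976, 0.0466]
tool_rot: [1.33, 1.565, -0.135]
force: [-0.6, -0.0, 0.5]
grip_width: 0.0491
```

```bash
python3 -c "
from h import *
tgt(.484,-.400,.0365,0.1)"
```

```text
t 21.85 pos [ 0.49   -0.3976  0.0466] tool-y yaw 0.105 F [-0.6 -0.   0.5] w 0.0491
rot units [ 0.05  0.01 -0.05] shift units now [ 0.34 -0.21  0.06] after rot [ 0.34 -0.21  0.06] world err [-0.006  -0.0024 -0.0101]
```

arm_command --delta_pos '[[0.2,-0.21,0.06],[0.14,0,0],[0.05,0,0]]' --rotation '[[0,0,-0.05],[0,0,0],[0,0,0]]'

```text
clock: 22.15
position: [0.4844, -0.4004, 0.0352]
tool_rot: [0.442, 1.568, -1.023]
force: [-0.3, -0.5, 0.9]
grip_width: 0.0488
```

arm_command --delta_pos '[[0.03,0,0],[0.03,0,0],[0.03,0,0],[0.03,0,0],[0,0,0]]' --rotation '[[0,0,0],[0,0,0],[0,0,0],[0,0,0],[0,0,0]]' --gripper 1

```text
clock: 22.65
position: [0.4865, -0.4026, 0.0368]
tool_rot: [0.836, 1.561, -0.63]
force: [-0.1, -0.4, -1.2]
grip_width: 0.021
```

```bash
python3 -c "
from h import *
tgt(.484,-.067,.15,-0.12)"
```

```text
t 22.65 pos [ 0.4865 -0.4026  0.0368] tool-y yaw 0.105 F [-0.1 -0.4 -1.2] w 0.021
rot units [ 2.15  0.05 -0.07] shift units now [ -3.84   1.11 -11.11] after rot [ -3.77  -1.42 -11.1 ] world err [-0.0025  0.3356  0.1132]
```

arm_command --delta_pos '[[-0.4,0,0],[-1,0,0],[-1,0,0],[-0.4,0,0],[0,0,0],[0,0,-1],[0,0,-1],[0,0,-1],[0,0,-1],[0,0,-1]]' --rotation '[[0,0,0],[0,0,0],[0.8,0,0],[0.7,0,0],[0.6,0,0],[0,0,0],[0,0,0],[0,0,0],[0,0,0],[0,0,0]]'

```text
clock: 23.65
position: [0.5047, -0.2541, 0.132]
tool_rot: [1.085, 1.553, -0.618]
force: [1.2, 0.7, -0.3]
grip_width: 0.0211
```

```bash
python3 -c "
from h import *
tgt(.602,-.067,.12,-0.12)
cv2.imwrite('pics/s7.png',cv2.resize(snap('scene','pics/x.png')[150:300,180:380],(800,600)))"
```

```text
t 23.65 pos [ 0.5047 -0.2541  0.132 ] tool-y yaw -0.133 F [ 1.2  0.7 -0.3] w 0.0211
rot units [-0.12  0.08 -0.15] shift units now [ 0.38  2.38 -6.62] after rot [ 0.4   2.47 -6.58] world err [ 0.0973  0.1871 -0.012 ]
```

View pics/s7.png

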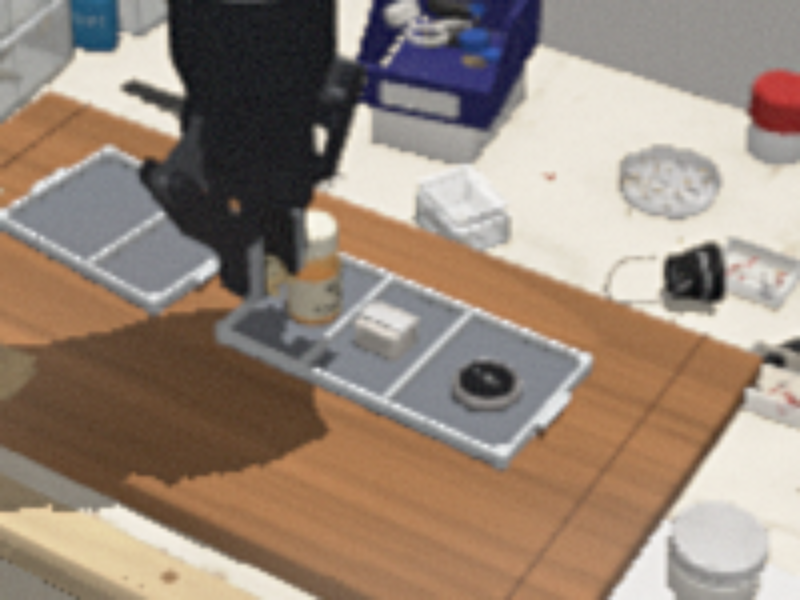

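The black case lies face up in the large compartment (487,383). The gold head is between the fingers (275,270), and the block and bottle are fine.

arm_command --delta_pos '[[0,0,-1],[0,0,-1],[0,0,-1],[0,0.3,-1],[0,0.5,-1],[0,0.7,-0.7],[0,0.6,-0.5],[0,0.3,0],[0,0,0]]' --rotation '[[-0.1,0.08,-0.15],[0,0,0],[0,0,0],[0,0,0],[0,0,0],[0,0,0],[0,0,0],[0,0,0],[0,0,0]]'

```text
clock: 24.6
position: [0.6042, -0.064, 0.1397]
tool_rot: [2.415, 1.563, 0.73]
force: [-0.4, 0.3, 0.3]
grip_width: 0.0215
```

```bash
python3 -c "
from h import *
tgt(.602,-.067,.040,-0.12)"
```

```text
t 24.6 pos [ 0.6042 -0.064   0.1397] tool-y yaw -0.115 F [-0.4  0.3  0.3] w 0.0215
rot units [ 0.05 -0.06 -0.05] shift units now [ 3.32 -0.08  0.13] after rot [ 3.32 -0.06  0.11] world err [-0.0022 -0.003  -0.0997]
```

arm_command --delta_pos '[[0.8,-0.05,0.1],[0.9,0,0],[0.8,0,0],[0.4,0,0],[0.15,0,0],[0,0,0]]' --rotation '[[0,-0.06,-0.05],[0,0,0],[0,0,0],[0,0,0],[0,0,0],[0,0,0]]'

```text
clock: 25.2
position: [0.6003, -0.0726, 0.0489]
tool_rot: [0.987, 1.568, -0.705]
force: [1.0, -0.3, -0.1]
grip_width: 0.0214
```

```bash
python3 -c "
from h import *
tgt(.602,-.067,.040,-0.12)"
```

```text
t 25.2 pos [ 0.6003 -0.0726  0.0489] tool-y yaw -0.121 F [ 1.  -0.3 -0.1] w 0.0214
rot units [-0.01  0.01 -0.02] shift units now [ 0.3   0.03 -0.19] after rot [ 0.3   0.03 -0.19] world err [ 0.0017  0.0056 -0.0089]
```

arm_command --delta_pos '[[0.15,0.03,-0.19],[0.12,0,0],[0.06,0,0],[0,0,0]]' --rotation '[[0,0,0],[0,0,0],[0,0,0],[0,0,0]]'

```text
clock: 25.6
position: [0.6033, -0.0667, 0.0409]
tool_rot: [1.381, 1.565, -0.311]
force: [0.5, -0.3, -0.3]
grip_width: 0.0213
```

arm_command --delta_pos '[[0.1,0,0]]' --rotation '[[0,0,0]]'

```text
clock: 25.7
position: [0.6038, -0.0668, 0.039]
tool_rot: [1.452, 1.564, -0.239]
force: [-22.8, 5.1, 91.4]
grip_width: 0.0212
```

arm_command --delta_pos '[[-0.06,0,0],[0,0,0],[0,0,0],[0,0,0],[0,0,0],[-0.4,0,0],[-1,0,0],[-1,0,0]]' --rotation '[[0,0,0],[0,0,0],[0,0,0],[0,0,0],[0,0,0],[0,0,0],[0,0,0],[0,0,0]]' --gripper -0.15

```text
clock: 26.5
position: [0.6015, -0.0669, 0.1129]
tool_rot: [0.783, 1.569, -0.909]
force: [0.3, -0.2, -0.3]
grip_width: 0.0496
```

```bash
python3 -c "
from h import *
tgt(.4605,-.112,.1,-0.05)"
```

```text
t 26.5 pos [ 0.6015 -0.0669  0.1129] tool-y yaw -0.121 F [ 0.3 -0.2 -0.3] w 0.0496
rot units [-0.68  0.02 -0.01] shift units now [ 0.43 -4.48  2.06] after rot [ 0.43 -4.62  1.74] world err [-0.141  -0.0451 -0.0129]
```

arm_command --delta_pos '[[0,0,0],[0,0,0],[0,-1,0.2],[0,-1,0.2],[0,-1,0.2],[0,-1,0.2],[0,-0.6,0.2],[0,0,0]]' --rotation '[[-0.8,0,0],[-0.75,0,0],[0,0,0],[0,0,0],[0,0,0],[0,0,0],[0,0,0],[0,0,0]]' --gripper -0.3

```text
clock: 27.3
position: [0.4627, -0.1049, 0.1221]
tool_rot: [1.379, 1.558, -0.144]
force: [0.3, 1.2, 0.5]
grip_width: 0.0554
```

```bash
python3 -c "
from h import *
tgt(.4605,-.112,.038,0.04)
cv2.imwrite('pics/s8.png',cv2.resize(snap('scene','pics/x.png')[160:280,110:270],(800,600)))"
```

```text
t 27.3 pos [ 0.4627 -0.1049  0.1221] tool-y yaw 0.048 F [0.3 1.2 0.5] w 0.0554
rot units [ 0.08  0.02 -0.12] shift units now [ 2.8  -0.12  0.22] after rot [ 2.8  -0.08  0.23] world err [-0.0022 -0.0071 -0.0841]
```

View pics/s8.png

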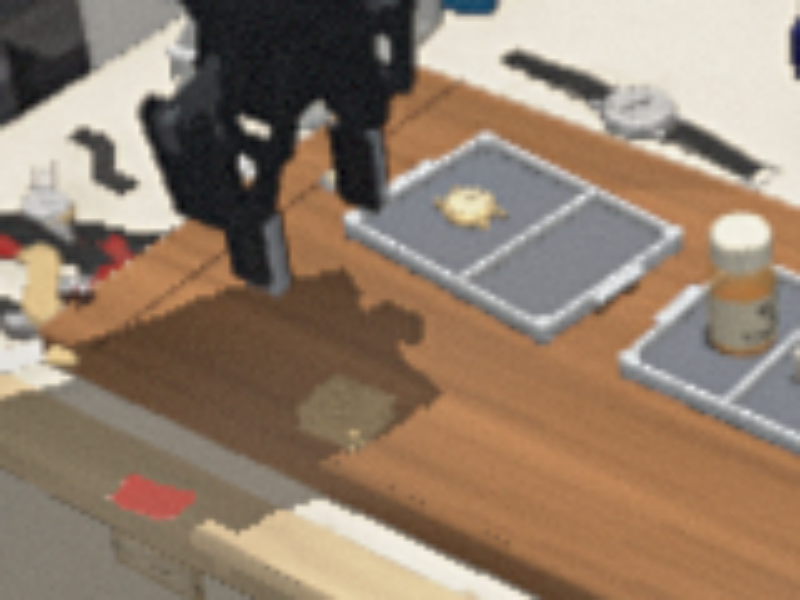

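The gold head is in the two-tray's large compartment (470,207). Now the brass movement (347,410).

arm_command --delta_pos '[[0.8,-0.08,0.22],[0.8,-0.08,0],[0.6,-0.05,0],[0.25,0,0],[0,0,0]]' --rotation '[[0.08,0.02,-0.12],[0,0,0],[0,0,0],[0,0,0],[0,0,0]]'

```text
clock: 27.85
position: [0.4641, -0.1104, 0.0487]
tool_rot: [1.582, 1.564, 0.054]
force: [0.2, -0.8, 0.4]
grip_width: 0.0552
```

```bash
python3 -c "
from h import *
tgt(.4605,-.112,.0375,0.04)"
```

```text
t 27.85 pos [ 0.4641 -0.1104  0.0487] tool-y yaw 0.042 F [ 0.2 -0.8  0.4] w 0.0552
rot units [ 0.02 -0.   -0.07] shift units now [ 0.37 -0.13  0.05] after rot [ 0.37 -0.12  0.05] world err [-0.0036 -0.0016 -0.0112]
```

arm_command --delta_pos '[[0.2,-0.12,0.05],[0.15,0,0],[0.05,0,0]]' --rotation '[[0,0,-0.07],[0,0,0],[0,0,0]]'

```text
clock: 28.15
position: [0.4621, -0.112, 0.0375]
tool_rot: [1.419, 1.569, -0.109]
force: [-0.8, -0.0, 0.4]
grip_width: 0.0551
```

arm_command --delta_pos '[[0.03,0,0],[0.03,0,0],[0.03,0,0],[0.02,0,0],[0,0,0]]' --rotation '[[0,0,0],[0,0,0],[0,0,0],[0,0,0],[0,0,0]]' --gripper 1

```text
clock: 28.65
position: [0.4625, -0.112, 0.0365]
tool_rot: [1.748, 1.567, 0.219]
force: [-0.9, 0.1, -1.1]
grip_width: 0.0265
```

```bash
python3 -c "
from h import *
tgt(.595,-.129,.1,-0.12)"
```

```text
t 28.65 pos [ 0.4625 -0.112   0.0365] tool-y yaw 0.042 F [-0.9  0.1 -1.1] w 0.0265
rot units [ 1.55 -0.01 -0.04] shift units now [-2.1   4.4   0.75] after rot [-2.12  4.45  0.03] world err [ 0.1325 -0.017   0.0635]
```

arm_command --delta_pos '[[-0.4,0,0],[-1,0,0],[-0.5,0,0],[0,1,0],[0,1,0],[0,1,0],[0,1,0],[0,0.4,0],[0,0,0]]' --rotation '[[0,0,0],[0.8,0,0],[0.7,0,0],[0,0,0],[0,0,0],[0,0,0],[0,0,0],[0,0,0],[0,0,0]]'

```text
clock: 29.55
position: [0.5979, -0.1279, 0.1044]
tool_rot: [1.907, 1.564, 0.214]
force: [-0.8, -0.1, -1.0]
grip_width: 0.0264
```

```bash
python3 -c "
from h import *
tgt(.595,-.129,.042,-0.12)"
```

```text
t 29.55 pos [ 0.5979 -0.1279  0.1044] tool-y yaw -0.122 F [-0.8 -0.1 -1. ] w 0.0264
rot units [-0.01 -0.02 -0.06] shift units now [ 2.08 -0.11  0.05] after rot [ 2.08 -0.09  0.05] world err [-0.0029 -0.0011 -0.0624]
```

arm_command --delta_pos '[[0.6,-0.08,0.05],[0.6,0,0],[0.4,0,0],[0.2,0,0],[0,0,0]]' --rotation '[[0,-0.02,-0.06],[0,0,0],[0,0,0],[0,0,0],[0,0,0]]'

```text
clock: 30.05
position: [0.5921, -0.1288, 0.0483]
tool_rot: [-1.505, 1.569, 3.085]
force: [0.2, 0.1, 0.7]
grip_width: 0.0262
```

```bash
python3 -c "
from h import *
tgt(.595,-.129,.0405,-0.12)"
```

```text
t 30.05 pos [ 0.5921 -0.1288  0.0483] tool-y yaw -0.122 F [0.2 0.1 0.7] w 0.0262
rot units [-0.02  0.    0.02] shift units now [ 0.26  0.1  -0.  ] after rot [ 0.26  0.1  -0.  ] world err [ 0.0029 -0.0002 -0.0078]
```

arm_command --delta_pos '[[0.14,0.1,0],[0.1,0,0],[0.05,0,0]]' --rotation '[[0,0,0],[0,0,0],[0,0,0]]'

```text
clock: 30.35
position: [0.5956, -0.1294, 0.0401]
tool_rot: [-1.352, 1.57, -3.045]
force: [-0.2, -0.5, 0.9]
grip_width: 0.0263
```

arm_command --delta_pos '[[0.05,0,0]]' --rotation '[[0,0,0]]'

```text
clock: 30.45
position: [0.5958, -0.1294, 0.039]
tool_rot: [-1.535, 1.57, 3.055]
force: [-10.1, 4.1, 34.2]
grip_width: 0.0266
```

Contact, so I'll release, lift, and back away so the cameras can see.

arm_command --delta_pos '[[-0.03,0,0],[0,0,0],[0,0,0],[0,0,0],[-0.4,0,0],[-1,0,0],[-1,0,0],[-1,-0.4,-0.5],[-0.5,-1,-1],[0,-1,-1]]' --rotation '[[0,0,0],[0,0,0],[0,0,0],[0,0,0],[0,0,0],[0,0,0],[0,0,0],[0,0,0],[0,0,0],[0,0,0]]' --gripper -0.15

```text
clock: 31.45
position: [0.5338, -0.0491, 0.165]
tool_rot: [1.18, 1.568, -0.52]
force: [0.6, 0.1, -0.4]
grip_width: 0.0492
```

arm_command --delta_pos '[[0,-1,-1],[0,-1,-1],[0,-1,-1],[0,-0.5,-1],[0,0,0]]' --rotation '[[0,0,0],[0,0,0],[0,0,0],[0,0,0],[0,0,0]]'

```text
clock: 31.95
position: [0.4389, 0.0915, 0.169]
tool_rot: [2.293, 1.564, 0.596]
force: [0.4, 0.0, -0.4]
grip_width: 0.0489
```

```bash
python3 -c "
from h import *
tgt(.5,0,.2)
a=snap('scene','pics/x.png')[150:300,140:360]
b=snap('top','pics/xt.png')[140:290,150:380]
cv2.imwrite('pics/s9.png',np.vstack([cv2.resize(a,(460,310)),cv2.resize(b,(460,290))]))"
```

```text
t 31.95 pos [0.4389 0.0915 0.169 ] tool-y yaw -0.126 F [ 0.4  0.  -0.4] w 0.0489
rot units [-1.21 -0.04 -0.05] shift units now [-1.03  2.41  2.76] after rot [-1.03  2.04  3.05] world err [ 0.0611 -0.0915  0.031 ]
```

View pics/s9.png

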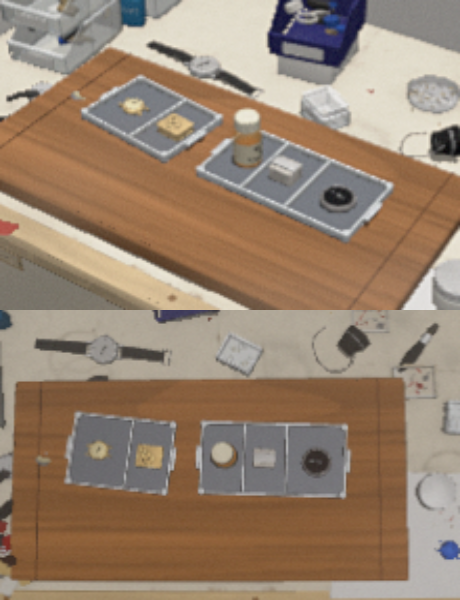

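All five are in the right compartments, flat and clear of the dividers. In the top half they are at: gold (133,105), brass (175,125), bottle (247,140), block (285,170), black case (338,198). The jar and clear box are where they stood.

```bash
python3 -c "
from h import *
print(bot.job_done(), monitor.observe()['clock'])"
```

```text
the job is handed in; nothing more can be done
the job is handed in; nothing more can be done
```

I put all five items in their named compartments and handed the job in at about 32 s on the clock, well under the 101 s limit.

The last scene and top pictures showed:
- **Two-compartment tray:** the gold head in the large compartment and the brass movement in the small one.
- **Three-compartment tray:** the black-dialled case in the large compartment, the steel block in the middle and the amber bottle in the end one.
- **How they sit:** everything upright, flat and clear of the dividers, with the gripper well away. I judged flatness by eye and by the contact felt when setting each thing down; I did not measure it.
- **Jar and clear box:** they look unmoved, also judged by eye.

Three things went less smoothly:
- **Force peaks:** contact was harder than I meant at three points, all below the 120 N limit. It reached about 69 N in the first touch test, 63 N setting down the bottle and 91 N setting down the gold head.
- **Bottle grasp:** the arm drifted about 10 mm in x while going down for the bottle. The bottle was still gripped and placed upright.
- **Hand-in:** it gave no verdict, as expected. The clock reading I asked for in that same call was refused.

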